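# Open the sliding-lid supply box

## Task

Open the plywood supply box: raise the lid's front end by its grip bar so that it clears the stop lip, slide the lid out of its grooves without forcing it, and set it down gently - lowered, not dropped - lying flat with the bar up and wholly on the dark mat. Leave the box standing where it is and do not disturb the bottle, the carton or the tape roll.

Things in the scene. Friction and masses are not known exactly. Their poses are not given: they have to be found in the camera images.
- box: Plywood supply box, open on top, 210 long (x) x 120 wide (y) x 65 to 75 high, about 2.6 kg, loose on the table. Origin: centre of its underside; +x to its front, the end with the stop lip (roughly away from the robot), z up. The lip (7 mm thick) and the groove roofs are one rail frame, whose height varies by 10 mm from start to start and is not given: feel for it.
- groove_floor (a point): Point on the box's midline (x = -13 mm), level with the groove floors, 50 mm above the table; the lid rests on these along both side walls. The roofs cover only the rear 85 mm (x = -98 to -13), 10 to 20 mm above the floors; the lip stands 6.5 to 16.5 mm above them, always 2.5 mm more than a level lid can rise. Slid forward 95 mm, the lid's rear end is out and the lid lifts off.
- front_foot (a point): Middle of the box's front lower edge, 105 mm forward (+x) of the box's origin, on the table. The lid's front end clears the lip when tilted up about its rear edge by 0.036 (low frame) to 0.09 rad (high frame); the roofs stop it at about 0.05 (low) to 0.16 rad (high). With too little tilt a gentle pull meets the lip at once; forcing it drags or heaves the box.
- bar_mid (a point): Centre of the grip bar on the lid: a wooden bar 14 thick (lid's x) x 70 long (lid's y) x 28 high, standing on the lid plate, its centre 60 mm forward of the plate's centre and 17 mm above it (14 mm above the plate's upper face, so the bar's top is 28 mm above that face). Axes as the lid: x to its front end, z up. To be gripped across its thickness from above.
- plate_mid (a point): Centre of the lid's plywood plate, 190 long (x) x 104 wide (y) x 6 thick; the lid weighs about 0.12 kg. Its ends have 6 mm of play in all between the box's rear wall and the lip; it starts anywhere in this, resting level. Axes as the lid.
- front_edge (a point): Middle of the lid plate's front end, half-way up its thickness, 95 mm forward of its centre.
- tail_edge (a point): Middle of the lid plate's rear end, half-way up its thickness, 95 mm behind its centre.
- corner0 (a point): Front left corner of the lid plate, half-way up its thickness.
- corner1 (a point): Front right corner of the lid plate, half-way up its thickness.
- corner2 (a point): Rear right corner of the lid plate, half-way up its thickness.
- corner3 (a point): Rear left corner of the lid plate, half-way up its thickness.
- mat: Dark grey rubber mat fixed to the table, 290 (x) x 200 (y) x 3 thick; origin at the centre of its underside. On the other side of the robot's midline from the box.
- bottle: White bottle, 56 diameter, 120 high, standing loose; origin under its centre. Leave alone.
- carton: Small white carton with a green band, 100 x 66 x 50 high, loose; origin under its centre. Leave alone.
- tape: Roll of paper tape lying flat, 84 diameter, 24 high, loose; origin under its centre. Leave alone.
Mind the look-alikes: they are no part of the job. Leave any blue, turquoise or yellow look-alike of the part that bears bar_mid alone.

How it is judged:
On the way, in this order (a step that is already met when the one before it is completed fails the run):
1. the lid's front end has ridden out over the lip, at least 20 mm past it, with its rear end still in the grooves (x of front_edge in the frame of box above 0.121 m and z of front_edge in the frame of box above 0.055 m and x of tail_edge in the frame of box below -0.013 m and z of tail_edge in the frame of box below 0.072 m), for 0.05 s.
2. the lid touches down on the mat while the fingers still hold it (contact force between lid and mat above 0.1 N and contact force between the fingers and lid above 0.5 N), for 0.05 s.
At the end, for the whole second after the job is handed in: The lid lies flat on the mat (within 0.05 rad), bar up, its four corners within the mat's outline (5 mm of overhang allowed); the box stands upright within 25 mm of where it stood (x of corner0 in the frame of mat between -0.15 and 0.15 m and y of corner0 in the frame of mat between -0.105 and 0.105 m and x of corner1 in the frame of mat between -0.15 and 0.15 m and y of corner1 in the frame of mat between -0.105 and 0.105 m and x of corner2 in the frame of mat between -0.15 and 0.15 m and y of corner2 in the frame of mat between -0.105 and 0.105 m and x of corner3 in the frame of mat between -0.15 and 0.15 m and y of corner3 in the frame of mat between -0.105 and 0.105 m and height (world z) of plate_mid between 0.002 and 0.01 m and angle between plate_mid's own z axis and vertical below 0.05 rad and distance of box from where it was at the start of the episode below 0.025 m and angle between box's own z axis and vertical below 0.03 rad); the robot touches nothing.
It fails at once if the raised lid is forced: with its front end up, it presses on the box with over 45 N (contact force between lid and box above 45 N and z of front_edge in the frame of box above 0.057 m).
It fails at once if the box is shifted more than 25 mm, or tipped or heaved up by more than 0.08 rad (distance of box from where it was at the start of the episode above 0.025 m or distance of front_foot from where it was at the start of the episode above 0.03 m or angle between box's own z axis and vertical above 0.08 rad).
It fails at once if a bystander (bottle, carton, tape roll) is moved more than 20 mm (distance of any of bottle, carton, tape from where it was at the start of the episode above 0.02 m).
It also fails if it takes over 58 s, if anything falls off the work surface, if the arm or the gripper's body presses on something with over 40 N, if the wrist force passes 120 N, or if a joint passes its speed limit or range.

## Robot

A 7-joint arm with a two-finger parallel gripper is mounted at the origin on the work surface. World frame = base frame: x ahead of the robot, y to its left, z up, the work surface at z = 0. Lengths are in m, angles in rad, forces in N, time in s.
With the tool pointing down it reaches from about 0.4 to 0.925 m from the base axis. Payload 4.1 kg.
Tool frame: the origin (TCP) lies midway between the tips of the shut fingers; the grasp point (between the pads) lies 19 mm behind it (bot.pinch_z is the y of the grasp point in the tool frame, in m); y points along the fingers, x is the direction in which the jaws open and shut, and the axes are right-handed (so a half turn about y gives the same grasp; the last joint's range is limited). The gripper opens to 85 mm and grips with 20 to 120 N. Pads are 22 mm wide; open, the fingers measure 114 mm over their backs; the gripper's body (76 mm by 85 mm) begins 54 mm behind the grasp point. The pads swing forward as they close: fully open they stand 13 mm farther back than shut.
Start: joints at [-0.099, 0.398, 0.045, 1.537, -0.019, 1.207, -0.051], TCP at [0.65, 0, 0.231] pointing down, gripper open.
Joint ranges: [-2.82, 2.82], [-0.49, 2.23], [-1.37, 1.46], [0, 2.46], [-1.36, 4.5], [0.23, 2], [-2.94, 2.94]. Speed limits (rad/s): [2.57, 2.57, 3.14, 3.14, 3.14, 3.14, 3.14].

## Interface

Orientations are given as a unit quaternion [x, y, z, w].
In Python, from workcell import telemetry, camera, sign_off, bot gives the robot as it stands.
- The arm moves only by the tool move_arm, never from a script. Its argument "increments" is a list that holds one entry, the list of rows, each a list of 7 numbers: the turn, a rotation vector about the world's x, y, z in degrees, then the shift along the world's x, y, z in m, then the opening, from 0 (shut) to 1 (fully open). In form: [[[ax, ay, az, tx, ty, tz, grip], ...]]. A call has 1 to 10 rows; each row shifts and turns the pose as measured when the row begins; what a row does not reach is not made up. A row lasts 1/10 s, in which the tool goes at most 50 mm and 8.59 degrees, less where a joint would pass 70% of its speed; a pose out of reach is approached as far as the arm can. A call is refused whole if a number of a shift passes 0.05 or a number of a turn 8.59, either way. A call with a gripper value outside its range is refused whole. The fingers move at their own pace and stop on an object; "force" is the grip in N (left out, the last holds). Time passes only in rows, so rows that do not move let the fingers close. It gives the time, the measured TCP pose, the force and the opening at its end, in the units of the state.
- telemetry.sense(): the state, without advancing time (a new reading comes with each control period).
- camera(name): name is "scene" or "side" or "wrist"; returns a dict with "image" (480x640x3 uint8, red, green, blue), "range_z" (480x640 float32, m along the optical axis (not along the pixel's ray), 0 where there is no reading), "fx", "fy", "cx", "cy" (pixels), "D" ([k1, k2, p1, p2, k3] as OpenCV has them; the pictures are not rectified), "origin" and "orientation" of the camera in the world. Camera axes: x right, y down, z forward; pixel columns grow to the right and rows downward; lengths in m; the calibration is good to about 2 mm. A picture is of the moment at which its call begins.
- sign_off(): hands the job in, once; it reports no verdict.
The state is a dict: "time": time; "joint_positions": joint angles; "dq": joint speeds; "joint_efforts": joint torques, N m; "position": TCP position; "tool_rot": TCP orientation; "force": force on the tool from outside, world axes, zero at the start; "wrist_torque": the same for the moment, N m; "gripper_width": finger opening in m.
Only numpy, scipy, OpenCV 4.12 (cv2) and the standard library are available. Lean on these libraries where they do the work, as an engineer would, in place of code of your own. Each camera call takes 0.05 s, during which the arm holds its last target.

## Working session

There is one attempt and no reset: what is moved stays moved. The work goes in short steps, Python scripts to look and compute and a tool call to move; the robot and the scene stay as the last step left them, time stands still between calls to the robot, and variables do not carry over. Pictures are saved under pics/ and viewed, and the job is handed in when it is done.

Besides the shell and the picture viewer there is one more tool, called after "Request:" by a JSON object that holds its "op" and its "data". move_arm: Moves the arm, as the interface text tells. Its arguments: {"type":"object","properties":{"increments":{"type":"array"},"force":{"type":"number"}},"required":["increments"]}

```bash
mkdir -p pics; ls
python3 - <<'E'
from workcell import telemetry, camera, bot
import cv2,numpy as np
for n in ["scene","side","wrist"]:
    c=camera(n); cv2.imwrite(f"pics/{n}0.png",c["image"][:,:,::-1]); np.save(f"pics/{n}0.npy",c["range_z"])
    print(n,c["fx"],c["fy"],c["cx"],c["cy"],c["D"],c["origin"],c["orientation"])
print(telemetry.sense()); print(bot.pinch_z)
E
```

```text
pics
scene 586.1028108522222 586.1028108522222 322.5141414491733 236.0637533211612 [-0.15576405  0.          0.          0.          0.        ] [ 1.10645741 -0.83999255  1.33209031] [ 0.90638256  0.24636628 -0.09178091 -0.330682  ]
side 514.6352375137075 514.6352375137075 327.8773020285342 239.26417243806043 [-0.09011695  0.          0.          0.          0.        ] [-0.02225911  1.02338391  0.88800933] [-0.24423292  0.85629036 -0.4398119   0.11697264]
wrist 357.299425089383 357.299425089383 321.392151367889 237.56844669044386 [-0.06968393  0.          0.          0.          0.        ] [0.64932146 0.08085699 0.37341271] [ 9.87139055e-01  8.74677380e-04 -5.38501082e-04  1.59860660e-01]
{'time': 0.15, 'joint_positions': array([-0.09897422,  0.39903922,  0.0450238 ,  1.53757065, -0.01869244,
        1.20690794, -0.05066451]), 'dq': array([-0.00037516, -0.00165166, -0.00035972, -0.00528905,  0.0008231 ,
        0.00054551,  0.00165926]), 'joint_efforts': array([ 2.78519030e-03, -4.75559378e+01,  1.36737496e+00, -2.54510736e+01,
        1.19318470e-02,  6.58601144e-03, -1.99015865e-06]), 'position': array([6.49522805e-01, 2.01436268e-05, 2.30499603e-01]), 'tool_rot': array([ 7.07144107e-01, -4.81238878e-04, -5.79652119e-04, -7.07069052e-01]), 'force': array([-0.16121395, -0.81677858,  0.81306325]), 'wrist_torque': array([-0.00996085, -0.03257994, -0.00542213]), 'gripper_width': 0.0854056192129525}
-0.0187
```

View pics/scene0.png

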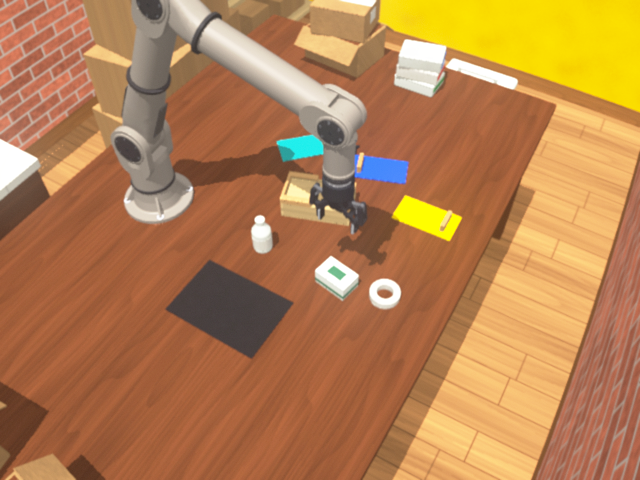

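View pics/side0.png

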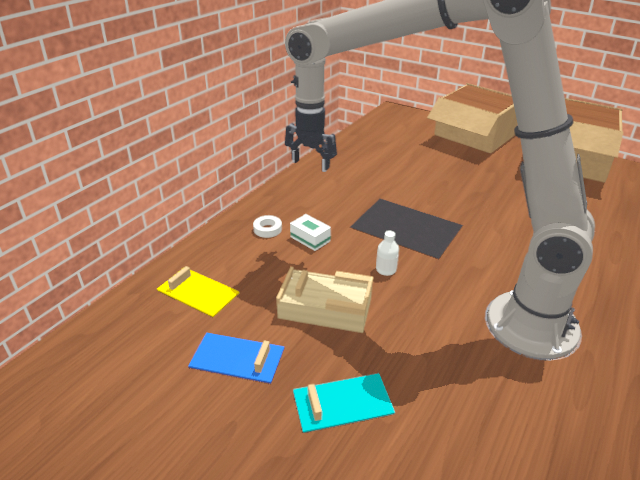

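View pics/wrist0.png

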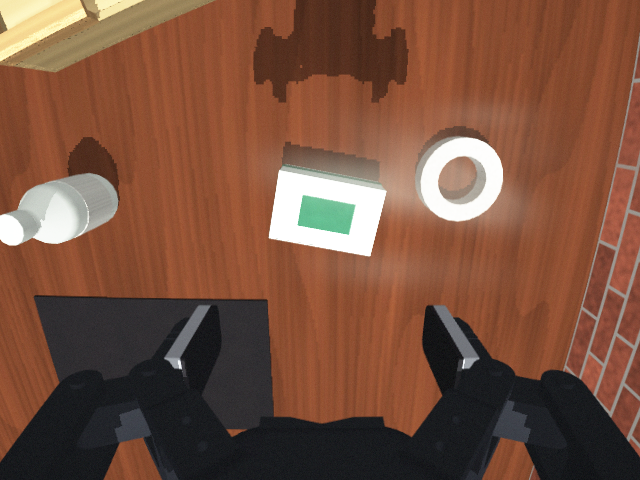

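The box with its plain-wood lid is at side px (325,298), bar near (301,283). The look-alikes are the yellow (198,290), blue (238,357) and turquoise (343,402) plates, and the wooden lid in the box's grooves is the one meant. The mat is at (407,226), the bottle (388,254), the carton (311,232) and the tape (267,227). Next: an enlarged crop and a measurement.

```bash
cat > h.py <<'E'
import numpy as np,cv2
from scipy.spatial.transform import Rotation as R
from workcell import camera,telemetry,bot
def K(c): return np.array([[c["fx"],0,c["cx"]],[0,c["fy"],c["cy"]],[0,0,1.]])
def rays(c,uv):
    n=cv2.undistortPoints(np.asarray(uv,float).reshape(-1,1,2),K(c),np.array(c["D"])).reshape(-1,2)
    return np.c_[n,np.ones(len(n))]
def cloud(c):
    v,u=np.mgrid[0:480,0:640]; r=rays(c,np.c_[u.ravel(),v.ravel()])
    P=r*c["range_z"].reshape(-1,1)
    return (R.from_quat(c["orientation"]).apply(P)+c["origin"]).reshape(480,640,3)
def plane(c,uv,z):
    d=R.from_quat(c["orientation"]).apply(rays(c,uv)); o=np.array(c["origin"])
    return o+d*((z-o[2])/d[:,2])[:,None]
def proj(c,P):
    Rm=R.from_quat(c["orientation"]).inv(); q=Rm.apply(np.atleast_2d(P)-c["origin"])
    return cv2.projectPoints(q,np.zeros(3),np.zeros(3),K(c),np.array(c["D"]))[0].reshape(-1,2)
E
python3 - <<'E'
from h import *
c=camera("side"); im=c["image"]; W=cloud(c)
np.savez("side1.npz",W=W,im=im)
cv2.imwrite("pics/crop1.png",cv2.resize(im[255:345,255:395,::-1],None,fx=5.5,fy=5.5,interpolation=cv2.INTER_CUBIC))
m=np.zeros((480,640),bool); m[255:345,255:395]=1
for lo,hi in [(.04,.052),(.052,.058),(.058,.064),(.064,.07),(.07,.076),(.076,.082),(.082,.09),(.09,.1)]:
    s=m&(W[...,2]>lo)&(W[...,2]<hi); P=W[s]
    print(lo,hi,s.sum(), P.min(0).round(3) if len(P) else '',P.max(0).round(3) if len(P) else '')
# mat
hsv=cv2.cvtColor(im,cv2.COLOR_RGB2HSV); mm=(hsv[...,2]<70)&(W[...,2]<.012)&(W[...,2]>-.01)&(W[...,1]<.1)
n,l,st,ce=cv2.connectedComponentsWithStats(mm.astype(np.uint8))
i=1+st[1:,4].argmax(); print(st[i]); P=W[l==i]; print(cv2.minAreaRect((P[:,:2]*1000).astype(np.float32)),P[:,2].mean())
E
```

```text
0.04 0.052 437 [0.342 0.012 0.04 ] [0.573 0.315 0.052]
0.052 0.058 1919 [0.343 0.013 0.052] [0.573 0.314 0.058]
0.058 0.064 439 [0.34  0.014 0.058] [0.574 0.313 0.064]
0.064 0.07 264 [0.34  0.013 0.064] [0.58  0.315 0.07 ]
0.07 0.076 487 [0.341 0.021 0.07 ] [0.523 0.277 0.076]
0.076 0.082 162 [0.344 0.135 0.076] [0.532 0.278 0.082]
0.082 0.09 98 [0.501 0.21  0.082] [0.533 0.276 0.088]
0.09 0.1 0  Traceback (most recent call last):
  File "<stdin>", line 12, in <module>
ValueError: attempt to get argmax of an empty sequence
```

View pics/crop1.png

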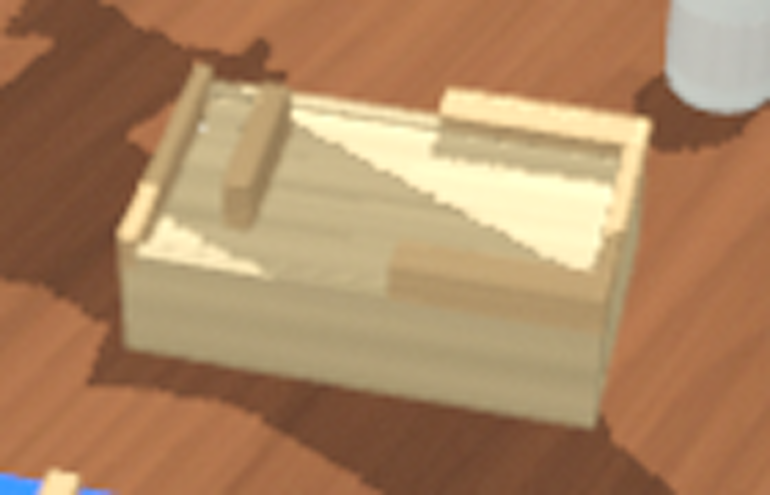

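The crop shows the wood lid inside the box. Its bar is near crop (255,155), the lip is at the left end (165,150), and the roofs are at the rear right, so this is the right bar. Now the precise poses.

Run:
```python
from h import *
d=np.load("side1.npz"); W,im=d["W"],d["im"]
m=np.zeros((480,640),bool); m[255:345,255:395]=1
z=W[...,2]
s=m&(z>.015)&(W[...,1]>.09)&(W[...,0]>.3)&(W[...,0]<.65)
n,l,st,ce=cv2.connectedComponentsWithStats(s.astype(np.uint8))
i=1+st[1:,4].argmax(); b=l==i
r=cv2.minAreaRect((W[b][:,:2]*1000).astype(np.float32)); print("box",r)
s=b&(z>.079); P=W[s]; print("bar",s.sum(),cv2.minAreaRect((P[:,:2]*1000).astype(np.float32)),P[:,2].max())
q=b&(z>.052)&(z<.059);print("lid z",np.median(z[q]))
rr=b&(z>.064)&(z<.08); print(np.histogram(z[rr],bins=16,range=(.064,.08)))
th=np.deg2rad(r[2]); 
for a in (r[2],r[2]-90):
    t=np.deg2rad(a); e=np.array([np.cos(t),np.sin(t)])
    print(a,e)
# mat
mx=im.max(-1)
mm=(mx<75)&(abs(z)<.015)&(W[...,1]<.1)
mm=mm.astype(np.uint8); n,l,st,ce=cv2.connectedComponentsWithStats(mm)
print(mm.sum(), im[226,407],W[226,407])
```

```text
box ((460.503173828125, 223.99557495117188), (212.10443115234375, 129.09835815429688), 18.935768127441406)
bar 128 ((464.6729431152344, 237.6083526611328), (116.28804779052734, 102.05484008789062), 19.479816436767578) 0.08788334017930943
lid z 0.05595454478762807
(array([ 38,  50,  39,  55,  29,  27,  22,  40,  71, 119, 135,  94,  81,
        36,  15,   8]), array([0.064, 0.065, 0.066, 0.067, 0.068, 0.069, 0.07 , 0.071, 0.072,
       0.073, 0.074, 0.075, 0.076, 0.077, 0.078, 0.079, 0.08 ]))
18.935768127441406 [0.94588296 0.32450797]
-71.0642318725586 [ 0.32450797 -0.94588296]
1 [82 79 81] [ 0.43646688 -0.21709902  0.00363109]
```

Run:
```python
from h import *
d=np.load("side1.npz"); W,im=d["W"],d["im"]
z=W[...,2]; t=np.deg2rad(18.94); e=np.array([np.cos(t),np.sin(t)]); f=np.array([-e[1],e[0]])
o=np.array([.4605,.224]); X=(W[...,:2]-o)@e; Y=(W[...,:2]-o)@f
ok=(abs(X)<.115)&(abs(Y)<.07)
def st(n,s,zz=True):
    P=np.c_[X[s],Y[s],z[s]]*1000; print(n,s.sum(),np.percentile(P,[2,10,50,90,98],axis=0).round(1).tolist())
bar=ok&(z>.07)&(X>.02)&(X<.085); st("bar",bar)
P=W[bar]; print(cv2.minAreaRect((P[:,:2]*1000).astype(np.float32)))
top=bar&(z>.081); st("bartop",top); print(np.linalg.lstsq(np.c_[Y[top],np.ones(top.sum())],X[top],rcond=None)[0])
lip=ok&(X>.09)&(z>.059); st("lip",lip)
st("roofL",ok&(X<-.02)&(Y>.045)&(z>.062)); st("roofR",ok&(X<-.02)&(Y<-.04)&(z>.062))
st("lid",ok&(X>-.08)&(X<.03)&(abs(Y)<.03)); 
w=ok&(z>.02)&(z<.045)&(Y>.03); st("leftwall",w); print(np.linalg.lstsq(np.c_[X[w],np.ones(w.sum())],Y[w],rcond=None)[0])
mm=((im.max(-1)<110)&(im.max(-1).astype(int)-im.min(-1)<20)&(abs(z)<.015)&(W[...,1]<.05)&(W[...,0]>.2)).astype(np.uint8)
n,l,s,ce=cv2.connectedComponentsWithStats(mm); i=1+s[1:,4].argmax(); P=W[l==i]
print(s[i],cv2.minAreaRect((P[:,:2]*1000).astype(np.float32)),P[:,2].mean())
# second view of mat+ box from scene
c=camera("scene");im=c["image"];W=cloud(c);z=W[...,2]
mm=((im.max(-1)<110)&(im.max(-1).astype(int)-im.min(-1)<20)&(abs(z)<.015)&(W[...,1]<.05)&(W[...,0]>.2)).astype(np.uint8)
n,l,s,ce=cv2.connectedComponentsWithStats(mm); i=1+s[1:,4].argmax(); P=W[l==i]
print(s[i],cv2.minAreaRect((P[:,:2]*1000).astype(np.float32)),P[:,2].mean())
X=(W[...,:2]-o)@e; Y=(W[...,:2]-o)@f
s=(abs(X)<.125)&(abs(Y)<.08)&(z>.02)&(z<.08);print(cv2.minAreaRect((W[s][:,:2]*1000).astype(np.float32)))
```

```text
bar 161 [[52.3, -35.9, 70.9], [53.0, -28.6, 73.9], [57.9, 4.4, 82.9], [64.5, 32.4, 85.6], [66.2, 34.8, 86.5]]
((517.1500244140625, 241.35781860351562), (14.698989868164062, 74.10987091064453), 19.292743682861328)
bartop 112 [[52.8, -34.8, 81.2], [53.8, -28.5, 81.7], [59.2, 1.5, 83.7], [64.6, 30.0, 85.8], [66.4, 33.3, 87.0]]
[-0.00855174  0.0591957 ]
lip 148 [[94.7, -59.9, 59.4], [97.5, -46.9, 60.9], [100.0, 7.6, 65.8], [104.6, 55.4, 67.9], [105.2, 60.0, 69.1]]
roofL 311 [[-104.8, 45.6, 62.4], [-98.1, 47.6, 64.8], [-62.9, 57.5, 73.5], [-28.2, 61.1, 76.5], [-21.5, 62.6, 77.6]]
roofR 220 [[-105.4, -62.4, 68.0], [-96.2, -59.0, 71.2], [-63.2, -49.4, 74.2], [-28.5, -42.5, 77.0], [-22.6, -40.4, 78.3]]
lid 677 [[-77.6, -28.7, 52.7], [-68.4, -23.6, 53.9], [-21.7, -2.5, 55.9], [20.1, 19.1, 58.0], [27.8, 27.1, 59.3]]
leftwall 669 [[-104.5, 55.1, 20.6], [-88.1, 56.9, 22.6], [-5.2, 59.1, 32.7], [81.3, 61.2, 42.5], [98.6, 62.6, 44.7]]
[0.00441669 0.05886579]
[ 351  199  111   59 3258] ((439.1162109375, -218.34475708007812), (203.77513122558594, 289.0546875), 89.72838592529297) 0.003017976835627882
[ 167  261  125   96 6194] ((439.86724853515625, -217.36166381835938), (198.28546142578125, 287.2181091308594), 89.44913482666016) 0.004021564088940456
((461.4873352050781, 219.75645446777344), (212.16510009765625, 135.39874267578125), 18.28513526916504)
```

Frame estimate: roof tops are at about 74 mm and the lip top at about 66 mm, so this is close to a high frame and wants a tilt near 0.105 rad. I'm moving above the bar with yaw +19° and the fingers partly open so they miss the lip.

Request:
{"op": "move_arm", "data": {"increments": [[[0,0,3.2,-0.022,0.04,-0.012,0.4],[0,0,3.2,-0.022,0.04,-0.012,0.4],[0,0,3.2,-0.022,0.04,-0.012,0.4],[0,0,3.2,-0.022,0.04,-0.012,0.4],[0,0,3.2,-0.022,0.04,-0.012,0.4],[0,0,3.1,-0.022,0.04,-0.012,0.4],[0,0,0,0,0,0,0.4]]], "force": 50}}

```text
time: 0.95
position: [0.5116, 0.244, 0.1567]
tool_rot: [0.697, 0.121, -0.119, -0.697]
force: [0.0, 1.0, 0.6]
gripper_width: 0.0342
```

```bash
cat > st.py <<'E'
from h import *
s=telemetry.sense(); q=R.from_quat(s["tool_rot"]).as_matrix()
t=np.deg2rad(19.1);e=np.array([np.cos(t),np.sin(t),0]);f=np.array([-e[1],e[0],0])
p=s["position"]
print("t",round(s["time"],2),"p",p.round(4),"w",round(s["gripper_width"],4),"F",s["force"].round(2),"Fe,Ff",(s["force"]@e).round(2),(s["force"]@f).round(2))
print("toolx yaw",np.degrees(np.arctan2(q[1,0],q[0,0])).round(2),"pitch(front up)",np.degrees(np.arcsin(q[2,0])).round(2),"tooly",q[:,1].round(3))
E
cat > bar.py <<'E'
from st import *
c=camera("wrist");W=cloud(c);z=W[...,2]
import sys
cv2.imwrite(sys.argv[1],c["image"][:,:,::-1])
E
python3 bar.py pics/w1.png
```

```text
t 0.95 p [0.5116 0.244  0.1567] w 0.0342 F [0.02 0.99 0.65] Fe,Ff 0.35 0.92
toolx yaw 19.53 pitch(front up) 0.2 tooly [ 0.004 -0.    -1.   ]
```

View pics/w1.png

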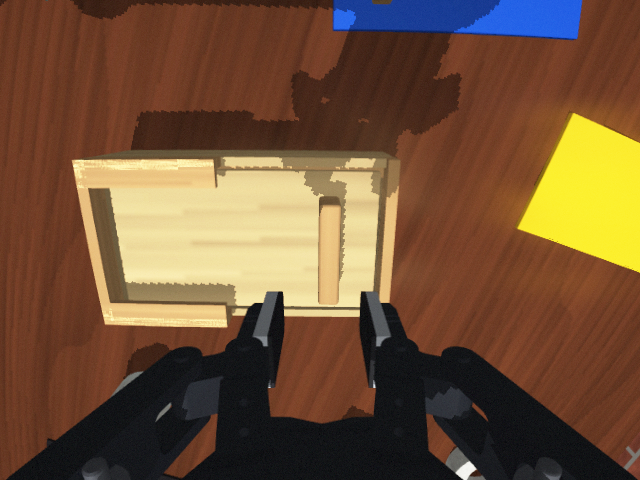

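The wrist view shows the bar's top from (320,197) to (338,304), the lip at x≈388, the roofs at left, and the jaws at (270..375, 340). Measuring the bar, box and lip from this view.

Run:
```python
from h import *
c=camera("wrist");W=cloud(c);z=W[...,2]
m=np.zeros((480,640),bool);m[185:315,305:350]=1
b=m&(z>.079)&(z<.09);P=W[b];print(b.sum(),cv2.minAreaRect((P[:,:2]*1000).astype(np.float32)),np.median(P[:,2]),P[:,:2].mean(0))
b2=np.zeros_like(m);b2[150:330,70:402]=1
s=b2&(z>.05)&(z<.08);P=W[s];r=cv2.minAreaRect((P[:,:2]*1000).astype(np.float32));print("box",r)
# top 4 corners box at lip/roof heights
lip=np.zeros_like(m);lip[195:285,386:394]=1;print("lip z",np.percentile(z[lip],[10,50,90]))
rf=np.zeros_like(m);rf[164:184,85:205]=1;print("roof z",np.percentile(z[rf],[10,50,90]))
ld=np.zeros_like(m);ld[200:270,150:290]=1;print("lid z",np.percentile(z[ld],[10,50,90]))
ed=plane(c,[[376,240],[384,240],[397,240]],.066);print(ed)
# plate front edge/ lip in box frame
s=b2&(z>.06);P=W[s]
print("bar rays",plane(c,[[320,200],[338,200],[320,298],[338,298]],.084).round(4).tolist())
s=b&0
```

```text
2217 ((517.4368286132812, 242.21633911132812), (13.946738243103027, 69.64525604248047), 19.079208374023438) 0.08431845177059241 [0.51659047 0.24416244]
box ((460.3988952636719, 222.69915771484375), (212.22470092773438, 121.86908721923828), 18.8709659576416)
lip z [0.00053324 0.06661676 0.06753373]
roof z [0.07377916 0.07515262 0.07605075]
lid z [0.05562102 0.05644668 0.05730014]
[[0.54998409 0.25393263 0.066     ]
 [0.5552609  0.25577319 0.066     ]
 [0.5638581  0.2587716  0.066     ]]
bar rays [[0.5025, 0.2716, 0.084], [0.513, 0.2753, 0.084], [0.5249, 0.2077, 0.084], [0.5364, 0.2117, 0.084]]
```

Request:
{"op": "move_arm", "data": {"increments": [[[0,0,-0.4,0.006,-0.002,-0.015,0.4],[0,0,0,0,0,-0.015,0.4],[0,0,0,0,0,-0.012,0.4],[0,0,0,0,0,0,0.4]]]}}

```text
time: 1.45
position: [0.5279, 0.2284, 0.1135]
tool_rot: [0.701, 0.114, -0.106, -0.696]
force: [-0.4, -0.2, 0.0]
gripper_width: 0.0339
```

```bash
python3 st.py
```

```text
t 1.45 p [0.5279 0.2284 0.1135] w 0.0339 F [-0.41 -0.18  0.  ] Fe,Ff -0.45 -0.03
toolx yaw 17.86 pitch(front up) 0.56 tooly [ 0.012 -0.006 -1.   ]
```

Request:
{"op": "move_arm", "data": {"increments": [[[0,0,0,0,0,0,0.4],[0,0,0,0,0,0,0.4]]]}}

```text
time: 1.65
position: [0.529, 0.2264, 0.1131]
tool_rot: [0.702, 0.112, -0.105, -0.696]
force: [0.2, -0.0, -0.1]
gripper_width: 0.0347
```

```bash
python3 st.py
```

```text
t 1.65 p [0.529  0.2264 0.1131] w 0.0347 F [ 0.15 -0.01 -0.07] Fe,Ff 0.14 -0.06
toolx yaw 17.65 pitch(front up) 0.53 tooly [ 0.012 -0.007 -1.   ]
```

Request:
{"op": "move_arm", "data": {"increments": [[[0.4,0.7,1.45,-0.0116,0.0158,-0.01,0.4],[0,0,0,0,0,0,0.4],[0,0,0,0,0,0,0.4],[0,0,0,0,0,0,0.4]]]}}

```text
time: 2.05
position: [0.5168, 0.2449, 0.1035]
tool_rot: [-0.696, -0.119, 0.118, 0.698]
force: [0.6, 0.1, 0.0]
gripper_width: 0.0343
```

```bash
python3 st.py
```

```text
t 2.05 p [0.5168 0.2449 0.1035] w 0.0343 F [0.6  0.13 0.01] Fe,Ff 0.61 -0.08
toolx yaw 19.29 pitch(front up) 0.08 tooly [ 0.001  0.002 -1.   ]
```

Request:
{"op": "move_arm", "data": {"increments": [[[0,0,-0.2,0.0006,-0.0025,-0.012,0.4],[0,0,0,0,0,-0.008,0.4],[0,0,0,0,0,0,0.4],[0,0,0,0,0,0,0.4]]]}}

```text
time: 2.45
position: [0.5176, 0.2416, 0.0817]
tool_rot: [-0.697, -0.117, 0.117, 0.698]
force: [0.4, -0.1, -0.2]
gripper_width: 0.0343
```

```bash
python3 bar.py pics/w2.png
```

```text
t 2.45 p [0.5176 0.2416 0.0817] w 0.0343 F [ 0.44 -0.07 -0.21] Fe,Ff 0.39 -0.21
toolx yaw 19.05 pitch(front up) 0.09 tooly [ 0.001  0.002 -1.   ]
```

View pics/w2.png

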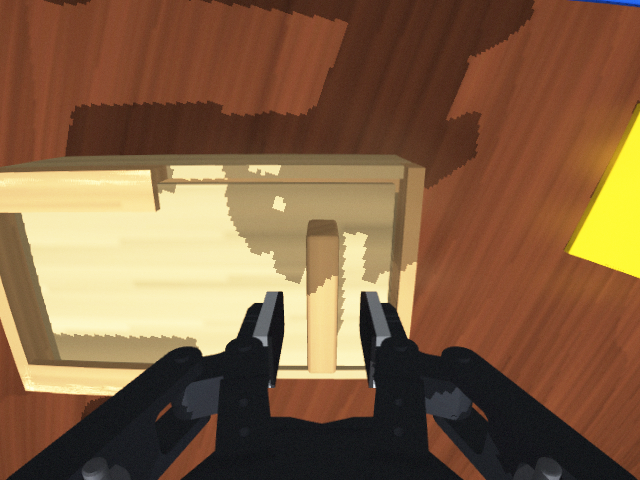

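The bar (322,300) sits centred between the pads (270 and 372), and the right finger is clear of the lip (410). Descending.

Request:
{"op": "move_arm", "data": {"increments": [[[0,0,0,0,0.0005,-0.01,0.4],[0,0,0,0,0,-0.008,0.4],[0,0,0,0,0,0,0.4],[0,0,0,0,0,0,0.4]]]}}

```text
time: 2.9
position: [0.5176, 0.2422, 0.0621]
tool_rot: [-0.697, -0.117, 0.116, 0.698]
force: [0.5, 0.6, 0.0]
gripper_width: 0.0342
```

```bash
python3 st.py
```

```text
t 2.9 p [0.5176 0.2422 0.0621] w 0.0342 F [0.47 0.55 0.02] Fe,Ff 0.62 0.37
toolx yaw 19.04 pitch(front up) 0.09 tooly [ 0.001  0.002 -1.   ]
```

Request:
{"op": "move_arm", "data": {"increments": [[[0,0,0,0,0,0,0],[0,0,0,0,0,0,0],[0,0,0,0,0,0,0],[0,0,0,0,0,0,0],[0,0,0,0,0,0,0],[0,0,0,0,0,0,0]]], "force": 60}}

```text
time: 3.5
position: [0.5179, 0.2424, 0.0626]
tool_rot: [-0.697, -0.118, 0.116, 0.698]
force: [0.7, 0.5, -0.7]
gripper_width: 0.0125
```

```bash
python3 st.py
```

```text
t 3.5 p [0.5179 0.2424 0.0626] w 0.0125 F [ 0.67  0.48 -0.68] Fe,Ff 0.79 0.23
toolx yaw 19.04 pitch(front up) 0.15 tooly [ 0.002  0.003 -1.   ]
```

Request:
{"op": "move_arm", "data": {"increments": [[[0.33,-0.95,0,-0.0003,-0.0001,0.0027,0],[0.33,-0.95,0,-0.0003,-0.0001,0.0027,0],[0,0,0,0,0,0,0],[0,0,0,0,0,0,0]]]}}

```text
time: 3.9
position: [0.517, 0.2421, 0.0686]
tool_rot: [-0.694, -0.131, 0.103, 0.7]
force: [1.3, 0.2, -2.1]
gripper_width: 0.0128
```

```bash
python3 st.py
```

```text
t 3.9 p [0.517  0.2421 0.0686] w 0.0128 F [ 1.34  0.23 -2.1 ] Fe,Ff 1.34 -0.22
toolx yaw 19.05 pitch(front up) 2.34 tooly [ 0.038  0.015 -0.999]
```

Request:
{"op": "move_arm", "data": {"increments": [[[0.33,-0.95,0,-0.0004,-0.0001,0.0027,0],[0.33,-0.95,0,-0.0004,-0.0001,0.0027,0],[0.33,-0.95,0,-0.0004,-0.0001,0.0027,0],[0.2,-0.6,0,0,0,0.0015,0],[0,0,0,0,0,0,0],[0,0,0,0,0,0,0]]]}}

```text
time: 4.5
position: [0.5152, 0.2415, 0.0792]
tool_rot: [-0.689, -0.155, 0.079, 0.703]
force: [0.7, 0.2, -0.6]
gripper_width: 0.0127
```

```bash
python3 st.py
python3 - <<'E'
from h import *
c=camera("side");cv2.imwrite("pics/s2.png",cv2.resize(c["image"][225:345,245:405,::-1],None,fx=5,fy=5,interpolation=cv2.INTER_CUBIC))
E
```

```text
t 4.5 p [0.5152 0.2415 0.0792] w 0.0127 F [ 0.66  0.22 -0.65] Fe,Ff 0.7 -0.0
toolx yaw 19.06 pitch(front up) 6.3 tooly [ 0.103  0.037 -0.994]
```

View pics/s2.png

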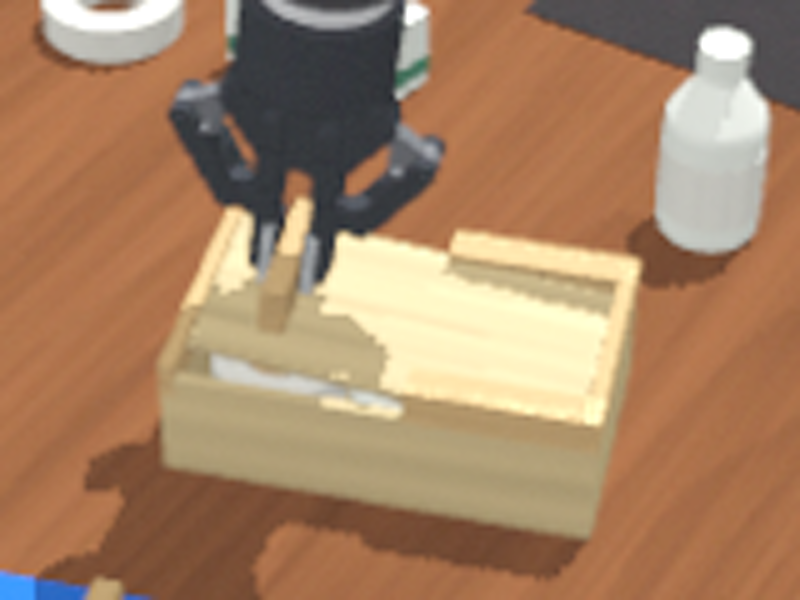

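The front end is up (crop (190,320)) and the tail is under the roofs. Starting a gentle pull along the plate's own plane.

Request:
{"op": "move_arm", "data": {"increments": [[[0,0,0,0.0038,0.0013,0.0005,0],[0,0,0,0.0038,0.0013,0.0005,0],[0,0,0,0.0038,0.0013,0.0005,0],[0,0,0,0,0,0,0]]]}}

```text
time: 4.95
position: [0.5283, 0.2459, 0.0805]
tool_rot: [-0.689, -0.155, 0.079, 0.703]
force: [-0.0, -0.0, -1.1]
gripper_width: 0.0127
```

```bash
python3 st.py
```

```text
t 4.95 p [0.5283 0.2459 0.0805] w 0.0127 F [-0.   -0.04 -1.15] Fe,Ff -0.02 -0.03
toolx yaw 19.04 pitch(front up) 6.31 tooly [ 0.103  0.038 -0.994]
```

Request:
{"op": "move_arm", "data": {"increments": [[[0,0,0,0.0047,0.0016,0.0006,0],[0,0,0,0.0047,0.0016,0.0006,0],[0,0,0,0.0047,0.0016,0.0006,0],[0,0,0,0.0047,0.0016,0.0006,0],[0,0,0,0.0047,0.0016,0.0006,0],[0,0,0,0,0,0,0],[0,0,0,0,0,0,0]]]}}

```text
time: 5.65
position: [0.5544, 0.2547, 0.0834]
tool_rot: [-0.689, -0.155, 0.079, 0.703]
force: [-0.2, -0.2, -2.0]
gripper_width: 0.0126
```

```bash
python3 st.py
```

```text
t 5.65 p [0.5544 0.2547 0.0834] w 0.0126 F [-0.16 -0.19 -1.97] Fe,Ff -0.21 -0.12
toolx yaw 19.03 pitch(front up) 6.29 tooly [ 0.103  0.037 -0.994]
```

Request:
{"op": "move_arm", "data": {"increments": [[[0,0,0,0.0047,0.0016,0.0006,0],[0,0,0,0.0047,0.0016,0.0006,0],[0,0,0,0.0047,0.0016,0.0006,0],[0,0,0,0.0047,0.0016,0.0006,0],[0,0,0,0.0047,0.0016,0.0006,0],[0,0,0,0,0,0,0],[0,0,0,0,0,0,0]]]}}

```text
time: 6.35
position: [0.5799, 0.2634, 0.0866]
tool_rot: [-0.689, -0.155, 0.079, 0.703]
force: [-0.5, -0.4, -1.2]
gripper_width: 0.013
```

```bash
python3 st.py;  python3 - <<'E'
from h import *
c=camera("side");cv2.imwrite("pics/s3.png",cv2.resize(c["image"][225:345,245:405,::-1],None,fx=5,fy=5,interpolation=cv2.INTER_CUBIC))
E
```

```text
t 6.35 p [0.5799 0.2634 0.0866] w 0.013 F [-0.53 -0.38 -1.17] Fe,Ff -0.63 -0.18
toolx yaw 19.03 pitch(front up) 6.28 tooly [ 0.103  0.037 -0.994]
```

View pics/s3.png

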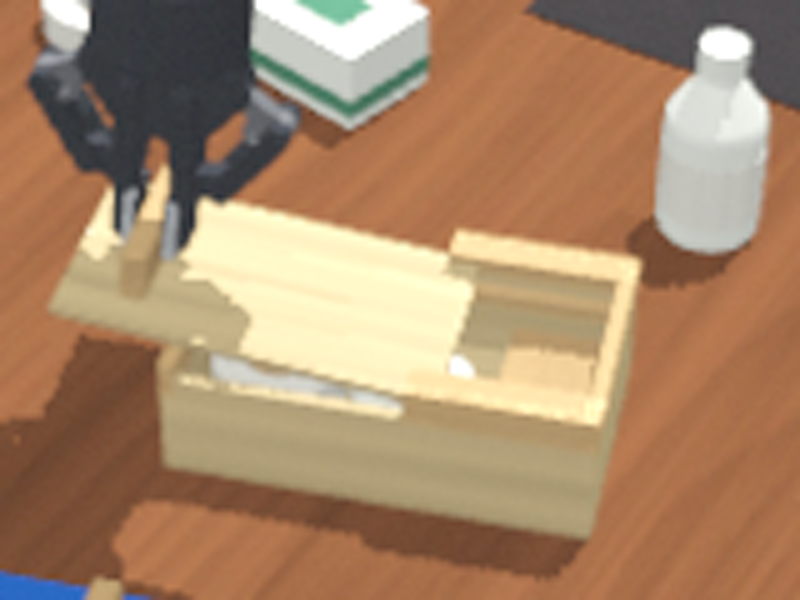

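The lid is out over the lip, its rear end (crop (465,330)) still under the roofs, and the box hasn't moved. Continuing.

Request:
{"op": "move_arm", "data": {"increments": [[[0,0,0,0.0057,0.0019,0.0007,0],[0,0,0,0.0057,0.0019,0.0007,0],[0,0,0,0.0057,0.0019,0.0007,0],[0,0,0,0.0057,0.0019,0.0007,0],[0,0,0,0.0057,0.0019,0.0007,0],[0,0,0,0.0057,0.0019,0.0007,0],[0,0,0,0.0057,0.0019,0.0007,0],[0,0,0,0,0,0,0],[0,0,0,0,0,0,0]]]}}

```text
time: 7.3
position: [0.6236, 0.2779, 0.0918]
tool_rot: [-0.689, -0.155, 0.079, 0.703]
force: [-0.2, -0.2, -1.6]
gripper_width: 0.0128
```

```bash
python3 st.py;  python3 - <<'E'
from h import *
c=camera("side");cv2.imwrite("pics/s4.png",cv2.resize(c["image"][225:345,225:385,::-1],None,fx=5,fy=5,interpolation=cv2.INTER_CUBIC))
E
```

```text
t 7.3 p [0.6236 0.2779 0.0918] w 0.0128 F [-0.23 -0.23 -1.55] Fe,Ff -0.3 -0.14
toolx yaw 19.03 pitch(front up) 6.29 tooly [ 0.103  0.037 -0.994]
```

View pics/s4.png

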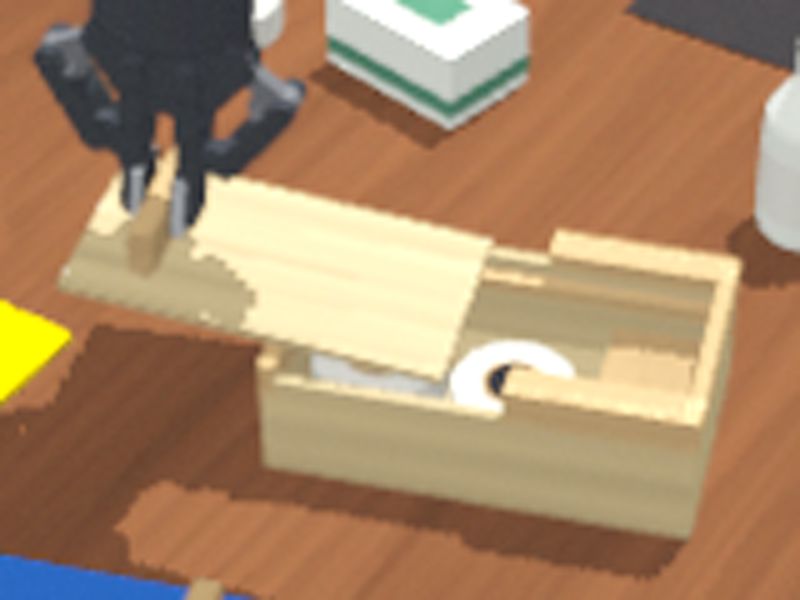

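The lid's rear end is clear of the roofs. Lifting, then levelling.

Request:
{"op": "move_arm", "data": {"increments": [[[0,0,0,0,0,0.008,0],[0,0,0,0,0,0.015,0],[0,0,0,0,0,0.02,0],[-0.33,0.95,0,0,0,0.02,0],[-0.33,0.95,0,0,0,0.02,0],[-0.33,0.95,0,0,0,0.02,0],[-0.33,0.95,0,0,0,0.015,0],[-0.33,0.95,0,0,0,0.008,0],[0,0,0,0,0,0,0],[0,0,0,0,0,0,0]]]}}

```text
time: 8.35
position: [0.6222, 0.2779, 0.2349]
tool_rot: [-0.695, -0.127, 0.108, 0.7]
force: [-0.2, 0.0, -1.2]
gripper_width: 0.0127
```

```bash
python3 st.py; python3 bar.py pics/w3.png
```

```text
t 8.35 p [0.6222 0.2779 0.2349] w 0.0127 F [-0.2   0.02 -1.2 ] Fe,Ff -0.18 0.08
toolx yaw 19.1 pitch(front up) 1.6 tooly [ 0.025  0.012 -1.   ]
t 8.35 p [0.6222 0.2779 0.2349] w 0.0127 F [-0.2   0.02 -1.2 ] Fe,Ff -0.18 0.08
toolx yaw 19.1 pitch(front up) 1.6 tooly [ 0.025  0.012 -1.   ]
```

View pics/w3.png

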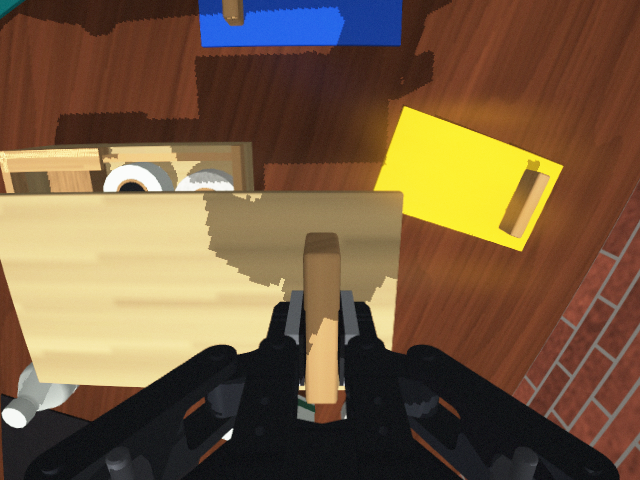

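Request:
{"op": "move_arm", "data": {"increments": [[[-0.7,1.4,0,-0.002,-0.01,0,0],[0,0,-1,-0.006,-0.025,0,0],[0,0,-1.5,-0.009,-0.035,0,0],[0,0,-1.5,-0.009,-0.035,0,0],[0,0,-1.5,-0.009,-0.035,0,0],[0,0,-1.5,-0.009,-0.035,0,0],[0,0,-1.5,-0.009,-0.035,0,0],[0,0,-1,-0.006,-0.025,0,0],[0,0,0,-0.003,-0.01,0,0],[0,0,0,0,0,0,0]]]}}

```text
time: 9.4
position: [0.5488, 0.0256, 0.2287]
tool_rot: [-0.704, -0.055, 0.062, 0.705]
force: [0.0, 1.2, -1.5]
gripper_width: 0.0125
```

```bash
python3 st.py
```

```text
t 9.4 p [0.5488 0.0256 0.2287] w 0.0125 F [ 0.03  1.16 -1.47] Fe,Ff 0.4 1.08
toolx yaw 9.48 pitch(front up) -0.52 tooly [-0.009 -0.    -1.   ]
```

Request:
{"op": "move_arm", "data": {"increments": [[[0,-0.4,-0.5,-0.002,-0.01,0,0],[0,0,-1.5,-0.006,-0.028,0,0],[0,0,-1.5,-0.007,-0.035,0,0],[0,0,-1.5,-0.007,-0.035,0,0],[0,0,-1.5,-0.007,-0.035,0,0],[0,0,-1.5,-0.007,-0.035,0,0],[0,0,-1,-0.006,-0.028,0,0],[0,0,0,-0.003,-0.012,0,0],[0,0,0,0,0,0,0],[0,0,0,0,0,0,0]]]}}

```text
time: 10.4
position: [0.5065, -0.1833, 0.2277]
tool_rot: [-0.705, -0.012, 0.01, 0.71]
force: [0.0, 0.2, -0.8]
gripper_width: 0.0129
```

```bash
python3 st.py
```

```text
t 10.4 p [ 0.5065 -0.1833  0.2277] w 0.0129 F [ 0.02  0.15 -0.84] Fe,Ff 0.07 0.14
toolx yaw 1.76 pitch(front up) 0.21 tooly [ 0.004  0.007 -1.   ]
```

Request:
{"op": "move_arm", "data": {"increments": [[[-0.4,0.2,-1.0,-0.003,-0.015,0,0],[0,0,-0.8,-0.003,-0.015,-0.02,0],[0,0,0,0,0,-0.03,0],[0,0,0,0,0,-0.03,0],[0,0,0,0,0,-0.03,0],[0,0,0,0,0,-0.015,0],[0,0,0,0,0,-0.006,0],[0,0,0,0,0,0,0],[0,0,0,0,0,0,0]]]}}

```text
time: 11.3
position: [0.5067, -0.2069, 0.0944]
tool_rot: [0.707, 0.008, -0.003, -0.707]
force: [0.4, 0.2, -1.5]
gripper_width: 0.0126
```

```bash
python3 st.py
python3 - <<'E'
from h import *
c=camera("side");cv2.imwrite("pics/s5.png",cv2.resize(c["image"][120:280,330:490,::-1],None,fx=3.7,fy=3.7,interpolation=cv2.INTER_CUBIC))
E
```

```text
t 11.3 p [ 0.5067 -0.2069  0.0944] w 0.0126 F [ 0.45  0.2  -1.53] Fe,Ff 0.49 0.05
toolx yaw 0.88 pitch(front up) 0.39 tooly [ 0.007 -0.001 -1.   ]
```

View pics/s5.png

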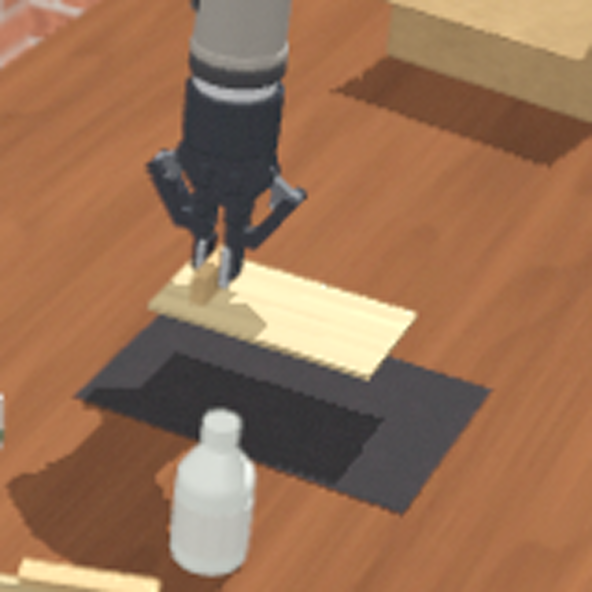

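Request:
{"op": "move_arm", "data": {"increments": [[[0,0.4,-0.8,-0.006,-0.01,-0.01,0],[0,0,0,0,0,-0.015,0],[0,0,0,0,0,-0.012,0],[0,0,0,0,0,-0.005,0],[0,0,0,0,0,0,0],[0,0,0,0,0,0,0]]]}}

```text
time: 11.95
position: [0.5021, -0.2211, 0.0534]
tool_rot: [0.709, 0.001, 0.003, -0.705]
force: [0.2, 0.1, -0.8]
gripper_width: 0.0124
```

```bash
python3 st.py
cat > lid.py <<'E'
from h import *
for n in ("side","scene"):
    c=camera(n);W=cloud(c);z=W[...,2];im=c["image"].astype(int)
    wood=(im[...,0]>125)&(im[...,0]-im[...,2]>15)&(im[...,1]>110)
    s=wood&(W[...,0]>.3)&(W[...,0]<.64)&(abs(W[...,1]+.215)<.12)&(z>0)&(z<.1)
    k,l,t,_=cv2.connectedComponentsWithStats(s.astype(np.uint8)); s=l==1+t[1:,4].argmax()
    P=W[s]; zm=np.median(P[:,2]); Q=P[abs(P[:,2]-zm)<.008]
    A=np.c_[Q[:,0]-.45,Q[:,1]+.215,np.ones(len(Q))]; k=np.linalg.lstsq(A,Q[:,2],rcond=None)[0]
    print(n,s.sum(),"zmed",zm.round(4),"slopes deg",np.degrees(k[:2]).round(2),"z0",k[2].round(4),cv2.minAreaRect((Q[:,:2]*1000).astype(np.float32)))
E
python3 lid.py
```

```text
t 11.95 p [ 0.5021 -0.2211  0.0534] w 0.0124 F [ 0.23  0.09 -0.85] Fe,Ff 0.25 0.01
toolx yaw -0.13 pitch(front up) 0.34 tooly [ 0.006 -0.005 -1.   ]
side 1238 zmed 0.0468 slopes deg [ 0.49 -0.5 ] z0 0.0468 ((440.64581298828125, -220.37313842773438), (192.64845275878906, 117.14725494384766), 0.15148776769638062)
scene 1888 zmed 0.048 slopes deg [0.46 0.12] z0 0.0481 ((441.4570617675781, -221.4729461669922), (107.67214965820312, 194.4105987548828), 89.90413665771484)
```

Request:
{"op": "move_arm", "data": {"increments": [[[0.3,0.35,0,0,0,-0.008,0],[0,0,0,0,0,-0.01,0],[0,0,0,0,0,-0.006,0],[0,0,0,0,0,-0.002,0],[0,0,0,0,0,0,0],[0,0,0,0,0,0,0]]]}}

```text
time: 12.65
position: [0.5029, -0.2208, 0.0257]
tool_rot: [-0.707, 0.0, -0.001, 0.707]
force: [0.1, 0.2, -1.2]
gripper_width: 0.0128
```

```bash
python3 st.py
```

```text
t 12.65 p [ 0.5029 -0.2208  0.0257] w 0.0128 F [ 0.13  0.19 -1.16] Fe,Ff 0.19 0.14
toolx yaw -0.08 pitch(front up) 0.04 tooly [ 0.001  0.001 -1.   ]
```

Request:
{"op": "move_arm", "data": {"increments": [[[0,0,0,0,0,-0.003,0],[0,0,0,0,0,-0.002,0],[0,0,0,0,0,-0.002,0],[0,0,0,0,0,-0.001,0],[0,0,0,0,0,0,0],[0,0,0,0,0,0,0]]]}}

```text
time: 13.25
position: [0.5034, -0.221, 0.0177]
tool_rot: [-0.707, -0.0, -0.001, 0.707]
force: [-0.1, 0.3, -1.8]
gripper_width: 0.0127
```

```bash
python3 st.py
```

```text
t 13.25 p [ 0.5034 -0.221   0.0177] w 0.0127 F [-0.12  0.28 -1.76] Fe,Ff -0.02 0.3
toolx yaw -0.07 pitch(front up) 0.11 tooly [ 0.002  0.001 -1.   ]
```

Request:
{"op": "move_arm", "data": {"increments": [[[0,0,0,0,0,-0.001,0],[0,0,0,0,0,-0.001,0],[0,0,0,0,0,-0.001,0],[0,0,0,0,0,0,0]]]}}

```text
time: 13.65
position: [0.5037, -0.2211, 0.0155]
tool_rot: [-0.707, -0.0, -0.001, 0.707]
force: [0.8, 0.3, -1.1]
gripper_width: 0.0128
```

```bash
python3 st.py
```

```text
t 13.65 p [ 0.5037 -0.2211  0.0155] w 0.0128 F [ 0.77  0.31 -1.11] Fe,Ff 0.83 0.04
toolx yaw -0.08 pitch(front up) 0.13 tooly [ 0.002  0.001 -1.   ]
```

Request:
{"op": "move_arm", "data": {"increments": [[[0,0,0,0,0,-0.001,0],[0,0,0,0,0,-0.001,0],[0,0,0,0,0,-0.001,0]]]}}

```text
time: 13.95
position: [0.5038, -0.2212, 0.0153]
tool_rot: [-0.707, 0.0, -0.001, 0.708]
force: [-2.9, 1.5, 8.4]
gripper_width: 0.0128
```

```bash
python3 st.py;python3 lid.py
```

```text
t 13.95 p [ 0.5038 -0.2212  0.0153] w 0.0128 F [-2.88  1.52  8.36] Fe,Ff -2.23 2.38
toolx yaw -0.09 pitch(front up) 0.09 tooly [ 0.002  0.002 -1.   ]
side 1245 zmed 0.009 slopes deg [-0.02  0.6 ] z0 0.0087 ((444.2562561035156, -226.65921020507812), (128.6473846435547, 197.8389129638672), 87.47574615478516)
scene 1845 zmed 0.0101 slopes deg [-0.03  0.35] z0 0.01 ((441.0549011230469, -219.84103393554688), (112.55525207519531, 199.75689697265625), 89.88988494873047)
```

Touchdown is confirmed: +8 N upward while held, lid level. Releasing gently.

Request:
{"op": "move_arm", "data": {"increments": [[[0,0,0,0,0,0,0],[0,0,0,0,0,0,0.15],[0,0,0,0,0,0,0.3],[0,0,0,0,0,0,0.4],[0,0,0,0,0,0,0.4],[0,0,0,0,0,0,0.4]]]}}

```text
time: 14.65
position: [0.5043, -0.2213, 0.0152]
tool_rot: [-0.707, -0.0, -0.002, 0.708]
force: [0.2, 0.4, -0.9]
gripper_width: 0.0341
```

```bash
python3 bar.py pics/w5.png
```

```text
t 14.65 p [ 0.5043 -0.2213  0.0152] w 0.0341 F [ 0.15  0.4  -0.88] Fe,Ff 0.27 0.32
toolx yaw -0.09 pitch(front up) 0.16 tooly [ 0.003  0.001 -1.   ]
```

View pics/w5.png

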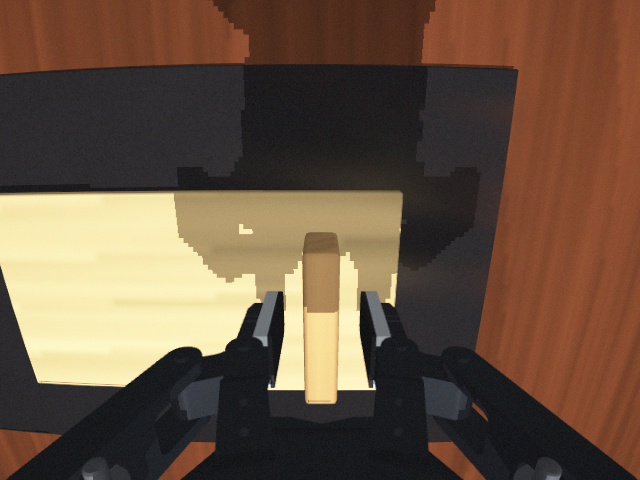

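The bar (322,320) is free between the pads (270, 375), and the lid lies on the mat with margin all round. Retreating straight up.

Request:
{"op": "move_arm", "data": {"increments": [[[0,0,0,0,0,0.01,0.4],[0,0,0,0,0,0.015,0.4],[0,0,0,0,0,0.025,0.4],[0,0,0,0,0,0.03,0.4],[0,0,0,0,0,0.03,0.4],[0,0,0,0,0,0.03,0.4],[0,0,0,0,0,0.02,0.4],[0,0,0,0,0,0,0.4],[0,0,0,0,0,0,0.4],[0,0,0,0,0,0,0.4]]]}}

```text
time: 15.7
position: [0.5025, -0.2212, 0.1858]
tool_rot: [-0.707, -0.001, -0.002, 0.707]
force: [0.2, -0.0, 0.1]
gripper_width: 0.0338
```

```bash
python3 st.py; python3 lid.py
python3 - <<'E'
from h import *
c=camera("side");cv2.imwrite("pics/s6.png",c["image"][:,:,::-1]);W=cloud(c);z=W[...,2]
t=np.deg2rad(18.94); e=np.array([np.cos(t),np.sin(t)]); f=np.array([-e[1],e[0]]);o=np.array([.4605,.224])
X=(W[...,:2]-o)@e; Y=(W[...,:2]-o)@f
s=(abs(X)<.14)&(abs(Y)<.085)&(z>.015)&(z<.09);print("box",cv2.minAreaRect((W[s][:,:2]*1000).astype(np.float32)))
E
```

```text
t 15.7 p [ 0.5025 -0.2212  0.1858] w 0.0338 F [ 0.16 -0.02  0.1 ] Fe,Ff 0.15 -0.08
toolx yaw -0.14 pitch(front up) 0.26 tooly [ 0.005  0.001 -1.   ]
side 1339 zmed 0.0091 slopes deg [-0.12  0.61] z0 0.0087 ((444.9023742675781, -236.17193603515625), (142.83358764648438, 197.4803009033203), 89.4852066040039)
scene 2432 zmed 0.0103 slopes deg [-0.05 -0.05] z0 0.0099 ((441.06402587890625, -220.70193481445312), (198.20077514648438, 114.24542236328125), 0.28147026896476746)
box ((460.1339111328125, 223.61671447753906), (211.65289306640625, 129.14291381835938), 18.516664505004883)
```

View pics/s6.png

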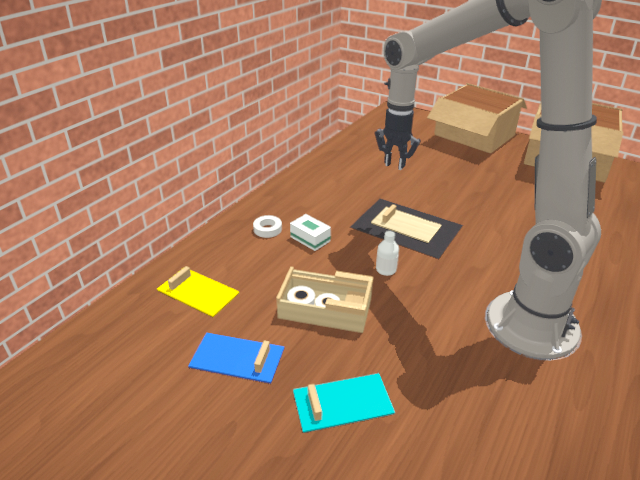

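The lid lies flat on the mat at (407,224), bar up. The box (325,300), bottle, carton, tape and look-alikes are all where they were, and the robot is clear. Handing in.

```bash
python3 -c "
from workcell import sign_off
print(sign_off())"
```

```text
the job is handed in; nothing more can be done
None
```

The box is open and the lid lies flat on the dark mat, bar up. I handed the job in at about 16 s of the 58 s allowed; no verdict came back.

- **Opening:** I gripped the plain-wood lid's bar and tilted the lid up about 6.3° (0.11 rad). The camera put the lip about 16 mm above the groove floors, so I treated it as a high frame. I then slid the lid about 115 mm out along its own plane; the sensed force was about 2 N or less at every check.
- **Setting down:** I lifted and levelled the lid, carried it over the mat and lowered it in 1 mm steps at the end. It touched down at about 8 N while still held, and then I released it and moved the arm clear.
- **Last checks:**
  - **Lid:** its centre is at about (0.441, −0.221) m, within 4 mm of the mat's centre, with its upper face at 9–10 mm.
  - **Box:** within 1 mm of where it stood, about 0.4° apart in yaw, which is within measuring noise.
  - **Bystanders:** I judged the bottle, carton and tape roll unmoved by eye only.
- **Disagreements:**
  - **Lid tilt:** the side view showed 0.6° across the lid and the scene view 0.05°. Both are well under the limit of 0.05 rad (2.9°).
  - **Lid outline:** the side view's rectangle was also too wide and about 15 mm off in y, so I relied on the scene and wrist views for position.
- **Early overshoot:** my first approach drifted about 16 mm sideways while still above the box. I corrected it before descending, and nothing was touched.

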